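# Tidy the laundry counter: pegs, hose adaptors and dosing cap to their trays

### The job

Sort the small things lying loose on the laundry counter: lay the two wooden clothes pegs flat in the two-bay plywood tray, one peg in each bay, stand both brass hose adaptors upright, nut down, inside the round steel dish, and stand the white dosing cap upright, open end up, inside the square grey caddy. Leave the bottle and the scrubbing brush where they are.

Things in the scene. Friction and masses are not known exactly. Their poses are not given: they have to be found in the camera images.
- peg_a: Wooden clothes peg lying on its side on the counter: bar 76 mm long (x), 18 mm wide across both legs (y), 12 mm high, 20 g, small steel spring at the middle; turned up to 0.6 rad. Origin: centre of its underside, z up. Grip across the 18 mm width at the middle. The two pegs are alike.
- peg_b: Wooden clothes peg lying on its side on the counter: bar 76 mm long (x), 18 mm wide across both legs (y), 12 mm high, 20 g, small steel spring at the middle; turned up to 0.6 rad. Origin: centre of its underside, z up. Grip across the 18 mm width at the middle. The two pegs are alike.
- adaptor_a: Brass tap-to-hose adaptor standing on its hexagon nut: nut 30 mm across flats (34.6 mm across corners), 16 mm high; above it a round barbed tail 19 mm thick (21 mm over the barbs) up to 42 mm total height; 90 g. Origin: centre of the nut's underside, z up the tail. The two adaptors are alike. It can be gripped by the tail, 18 to 42 mm up, from any direction.
- adaptor_b: Brass tap-to-hose adaptor standing on its hexagon nut: nut 30 mm across flats (34.6 mm across corners), 16 mm high; above it a round barbed tail 19 mm thick (21 mm over the barbs) up to 42 mm total height; 90 g. Origin: centre of the nut's underside, z up the tail. The two adaptors are alike. It can be gripped by the tail, 18 to 42 mm up, from any direction.
- cap: White plastic dosing cap, an open cup standing upright on its closed end: 43 mm outside diameter at the foot, 48 mm at the rim, 46 mm high, wall 3 mm, 30 g. Origin: centre of its underside, z up. Can be gripped over its outside from any direction.
- peg_tray: Fixed to the counter; may stand at any of three places, turned up to 0.5 rad. Open plywood tray, outside 112 mm (x) by 156 mm (y), 18 mm high, walls 4 mm, floor 4 mm thick. A 4 mm wide wall along x at y = 0, as high as the rim, parts it into two bays, each 104 mm (x) by 72 mm (y) inside, centred at y = +38 and y = -38 mm. Origin: centre of its underside.
- dish: Fixed to the counter; may stand at any of three places, turned up to 0.5 rad. Round shallow steel dish, 160 mm outside diameter, 20 mm high, wall 3 mm, flat floor 4 mm thick and about 150 mm across inside. Origin: centre of its underside.
- caddy: Fixed to the counter; may stand at any of three places, turned up to 0.5 rad. Square open grey plastic box, outside 118 by 118 mm, 26 mm high, walls 4 mm, floor 4 mm thick, 110 by 110 mm inside. Origin: centre of its underside.
- bottle: Bystander, loose: upright white bottle, 66 mm diameter, 150 mm high, near the far edge of the work. Origin: centre of its underside. Not to be moved.
- brush: Bystander, loose: wooden scrubbing brush lying bristles down, 60 mm (x) by 150 mm (y), 40 mm high. Origin: centre of its underside. Not to be moved.
Not all that is in view belongs to the job. Leave any blue look-alike of the adaptor_b alone. Of the things that look like the peg_tray, the larger one is meant.

How it is judged:
At the end, for the whole second after the job is handed in: One peg lies flat on the floor of each bay of the plywood tray; both adaptors stand nut down on the floor of the round dish; the cap stands open end up on the floor of the square caddy; flat or upright within 0.15 rad, all five slower than 20 mm/s (((y of peg_a in the frame of peg_tray between 0.008 and 0.07 m and x of peg_a in the frame of peg_tray between -0.045 and 0.045 m and z of each of peg_a, peg_b in the frame of peg_tray below 0.0175 m and angle between the z axis of each of peg_a, peg_b and the z axis of peg_tray, either way round below 0.15 rad and y of peg_b in the frame of peg_tray between -0.07 and -0.008 m and x of peg_b in the frame of peg_tray between -0.045 and 0.045 m) or (y of peg_a in the frame of peg_tray between -0.07 and -0.008 m and x of peg_a in the frame of peg_tray between -0.045 and 0.045 m and z of each of peg_a, peg_b in the frame of peg_tray below 0.0175 m and angle between the z axis of each of peg_a, peg_b and the z axis of peg_tray, either way round below 0.15 rad and y of peg_b in the frame of peg_tray between 0.008 and 0.07 m and x of peg_b in the frame of peg_tray between -0.045 and 0.045 m)) and horizontal distance between each of adaptor_a, adaptor_b and dish below 0.063 m and z of each of adaptor_a, adaptor_b in the frame of dish below 0.01 m and angle between each of adaptor_a, adaptor_b, cap's own z axis and vertical below 0.15 rad and x of cap in the frame of caddy between -0.037 and 0.037 m and y of cap in the frame of caddy between -0.037 and 0.037 m and z of cap in the frame of caddy below 0.01 m and linear speed of each of peg_a, peg_b, adaptor_a, adaptor_b, cap below 0.02 m/s); the robot touches nothing.
It fails at once if the bottle is shifted by more than 30 mm or tipped (distance of bottle from where it was at the start of the episode above 0.03 m or angle between bottle's own z axis and vertical above 0.3 rad).
It fails at once if the scrubbing brush is shifted by more than 30 mm (distance of brush from where it was at the start of the episode above 0.03 m).
It also fails if it takes over 122 s, if anything falls off the work surface, if the arm or the gripper's body presses on something with over 40 N, if the wrist force passes 120 N, or if a joint passes its speed limit or range.

### The arm

A 6-joint arm with a two-finger parallel gripper is mounted at the origin on the work surface. World frame = base frame: x ahead of the robot, y to its left, z up, the work surface at z = 0. Lengths are in m, angles in rad, forces in N, time in s.
With the tool pointing down it reaches from about 0.25 to 0.775 m from the base axis. Payload 4 kg.
Tool frame: the origin (TCP) lies at the very end of the fingers, on their centre line; the grasp point (between the pads) lies 19 mm behind it; z points along the fingers, y is the direction in which the jaws open and shut (so a half turn about z gives the same grasp; the last joint's range is limited). The gripper opens to 94 mm and grips with 3 to 60 N. Pads are 16 mm wide; open, the fingers measure 119 mm over their backs; the gripper's body (75 mm by 177 mm) begins 78 mm behind the grasp point.
Start: joints at [1.19, 0.087, 1.371, -0, 1.684, -0.103], TCP at [0.151, 0.529, 0.206] pointing down, gripper open.
Joint ranges: [-3.1, 3.1], [-0.76, 2.03], [0.27, 2.55], [-1.08, 4.22], [0.17, 2.65], [-2.57, 2.57]. Speed limits (rad/s): [2.79, 2.79, 3.14, 3.14, 3.14, 3.14].

### API

Orientations are given as [roll, pitch, yaw] about the fixed x, y, z axes, in that order (R = Rz(yaw) Ry(pitch) Rx(roll)).
In Python, from bench import robot, snapshot, calibration gives the robot as it stands. The module is installed in compiled form; this text tells all that it offers.
- The arm moves only by the tool servo_tool, never from a script. Its argument "series" is text: rows parted by semicolons, each of 5 numbers parted by spaces: the closure, from -1 (fully open) to 1 (shut), then the shift along the tool's x, y, z in cm, then the turn about the tool's z in rad. A call has 1 to 20 rows; each row is the pose to reach, as a shift and turn from the pose commanded when the call began, along the tool's axes at that moment; what a row does not reach only later rows make up. A row lasts 1/12 s, in which the tool goes at most 41.7 mm and 7.16 degrees, less where a joint would pass 70% of its speed; a pose out of reach is approached as far as the arm can. A call with a gripper value outside its range is refused whole. The fingers move at their own pace and stop on an object; the grip force is fixed at half the most. Time passes only in rows, so rows that repeat a pose let the fingers close. It gives the time, the measured TCP pose, the force and the opening at its end, in the units of the state.
- robot.get_obs(): the state, without advancing time (a new reading comes with each control period).
- snapshot(name): name is "scene" or "top" or "wrist"; returns (picture, depth): 384x512x3 uint8, red, green, blue; 384x512 float32, m along the optical axis (not along the pixel's ray), 0 where there is no reading.
- calibration(name): a dict with "fx", "fy", "cx", "cy" (pixels), "k1" (the pictures are not rectified: a ray, as slopes to the right and down, at radius r is drawn at 1 + k1 r^2 times it, then the intrinsics apply), "rvec" (rotation vector, rad) and "tvec" (3), from world to camera coordinates, as OpenCV has them; the wrist camera has in their place "tool_from_camera" (4x4, takes a point from camera to tool coordinates, whose origin is the TCP and whose axes are the flange's). Camera axes: x right, y down, z forward; pixel columns grow to the right and rows downward; lengths in m; the calibration is good to about 2 mm. A picture is of the moment at which its call begins: read the wrist's pose just before it. calibration takes no time and is no camera call.
- robot.close_job(): hands the job in, once; it reports no verdict.
The state is a dict: "time": time; "joint_positions": joint angles; "qvel": joint speeds; "joint_torque": joint torques, N m; "tool_pos": TCP position; "ee_rot": TCP orientation; "wrist_force": force on the tool from outside, world axes, zero at the start; "wrist_torque": the same for the moment, N m; "width": finger opening in m.
Only numpy, scipy, OpenCV 4.12 (cv2) and the standard library are available. Lean on these libraries where they do the work, as an engineer would, in place of code of your own. Each camera call takes 0.05 s, during which the arm holds its last target. There are 200 camera calls.

## Working session

There is one attempt and no reset: what is moved stays moved. The work goes in short steps, Python scripts to look and compute and a tool call to move; the robot and the scene stay as the last step left them, time stands still between calls to the robot, and variables do not carry over. Pictures are saved under pics/ and viewed, about 12 in all and at most 16, crops included, and the job is handed in when it is done.

Besides the shell and the picture viewer there is one more tool, called after "Request:" by a JSON object that holds its "name" and its "arguments", one argument or row to a line. servo_tool: Moves the arm, as the interface text tells. Its arguments: {"type":"object","properties":{"series":{"type":"string"}},"required":["series"]}

```bash
mkdir -p pics; cat > h.py <<'E'
import numpy as np, cv2
from bench import robot, snapshot, calibration
from scipy.spatial.transform import Rotation as R
def save(n,im): cv2.imwrite(f'pics/{n}.png',im[:,:,::-1])
def cam(name,obs=None):
    c=calibration(name)
    if name=='wrist':
        T=np.array(c['tool_from_camera']); o=obs
        Rt=R.from_euler('xyz',o['ee_rot']).as_matrix()
        return c,Rt@T[:3,:3],Rt@T[:3,3]+np.array(o['tool_pos'])
    Rc=cv2.Rodrigues(np.array(c['rvec'],float))[0]
    return c,Rc.T,-Rc.T@np.array(c['tvec'],float).ravel()
def rays(c,uv):
    K=np.array([[c['fx'],0,c['cx']],[0,c['fy'],c['cy']],[0,0,1.]])
    p=cv2.undistortPoints(np.array(uv,float).reshape(-1,1,2),K,np.array([c['k1'],0,0,0.]))[:,0]
    return np.c_[p,np.ones(len(p))]
def toplane(cm,uv,z):
    c,Rw,t=cm; d=rays(c,uv)@Rw.T
    return t+d*((z-t[2])/d[:,2])[:,None]
def cloud(cm,depth):
    h,w=depth.shape; u,v=np.meshgrid(np.arange(w),np.arange(h))
    c,Rw,t=cm; return (rays(c,np.c_[u.ravel(),v.ravel()])*depth.reshape(-1,1)@Rw.T+t).reshape(h,w,3)
E
python3 - <<'E'
from h import *
for n in('scene','top'):
    p,d=snapshot(n); save(n,p); np.savez(n,p=p,d=d)
    print(n,cam(n)[2],calibration(n)['fx'])
o=robot.get_obs();print({k:np.round(v,3) for k,v in o.items()})
print(calibration('wrist'))
E
```

```text
scene [1.06456905 0.6919142  0.85907094] 392.145441115924
top [0.33271889 0.0088589  1.08187565] 405.9570538795397
{'time': np.float64(0.1), 'joint_positions': array([ 1.19 ,  0.088,  1.372, -0.   ,  1.684, -0.103]), 'qvel': array([-0.001, -0.002, -0.004, -0.003,  0.001, -0.001]), 'joint_torque': array([ 3.0000e-03, -3.4125e+01, -3.0330e+01,  7.2000e-02,  3.1000e-02,
       -0.0000e+00]), 'tool_pos': array([0.151, 0.528, 0.204]), 'ee_rot': array([-3.14 , -0.   ,  2.864]), 'wrist_force': array([ 0.391, -0.355, -0.383]), 'wrist_torque': array([ 0.053, -0.002,  0.004]), 'width': np.float64(0.094)}
{'fx': 269.6643504774742, 'fy': 269.6643504774742, 'cx': 254.1261835994199, 'cy': 191.09847569271957, 'k1': -0.0008387791614708212, 'tool_from_camera': array([[-1.17137063e-04, -9.60128578e-01, -2.79558759e-01,
         8.05461825e-02],
       [ 9.99999987e-01, -8.02624523e-05, -1.43350139e-04,
        -7.29467332e-04],
       [ 1.15196494e-04, -2.79558772e-01,  9.60128575e-01,
        -1.79435222e-01],
       [ 0.00000000e+00,  0.00000000e+00,  0.00000000e+00,
         1.00000000e+00]])}
```

View pics/top.png

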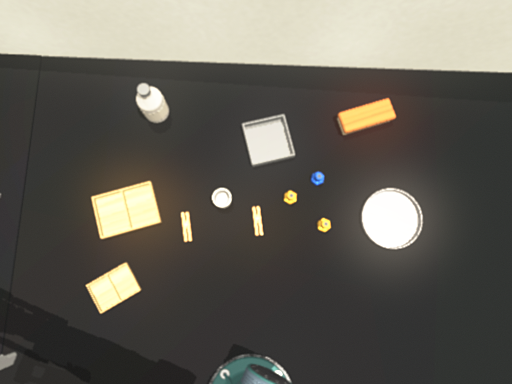

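View pics/scene.png

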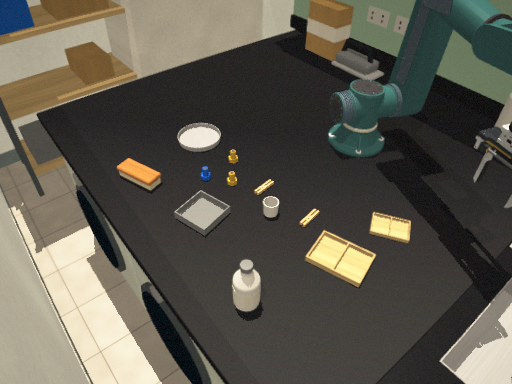

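In the top view:
- **Pegs:** (186,227) and (258,221).
- **Adaptors:** brass at (290,197) and (324,225). The blue one at (318,178) is a look-alike, so I leave it.
- **Cap:** (222,198).
- **Trays:** the large one at (126,210) is the one meant. The small one at (113,287) is the decoy.
- **Dish and caddy:** dish (392,218), caddy (269,140).
- **Bystanders:** bottle (152,103), brush (366,116).

Next I measure positions by mask.

```bash
python3 - <<'E'
from h import *
f=np.load('top.npz');p,d=f['p'],f['d'];cm=cam('top')
X=cloud(cm,d)
hsv=cv2.cvtColor(p,cv2.COLOR_RGB2HSV)
m=((p.max(2)>110)).astype(np.uint8); m[:85]=0;m[330:]=0
m[85:,:][:, :30]=0
n,l,s,c=cv2.connectedComponentsWithStats(m)
for i in range(1,n):
    if s[i,4]<25: continue
    cs,_=cv2.findContours((l==i).astype(np.uint8),0,2)
    k=max(cs,key=cv2.contourArea); 
    z=X[l==i][:,2]; zt=np.percentile(z,90)
    w=toplane(cm,k[:,0].astype(float),zt)[:,:2]
    r=cv2.minAreaRect((w*1000).astype(np.float32))
    print(np.round(c[i]),s[i,4],'hsv',np.median(hsv[l==i],0),'zmed %.3f z90 %.3f'%(np.median(z),zt),'rect mm',np.round(r[0]),np.round(r[1]),round(r[2],1))
E
```

```text
[152. 103.] 934 hsv [ 22.   30.  227.5] zmed 0.096 z90 0.148 rect mm [712. 259.] [111.  65.] 37.5
[366. 116.] 1351 hsv [ 22. 138. 255.] zmed 0.039 z90 0.042 rect mm [ 737. -292.] [ 67. 158.] 19.0
[268. 139.] 1992 hsv [ 21.  15. 238.] zmed 0.004 z90 0.024 rect mm [668. -29.] [124. 123.] 15.1
[317. 178.] 156 hsv [109.5 165.  233. ] zmed 0.016 z90 0.043 rect mm [ 560. -161.] [35. 36.] 45.4
[126. 209.] 2890 hsv [ 29.  54. 255.] zmed 0.004 z90 0.017 rect mm [467. 339.] [121. 165.] 17.6
[221. 197.] 353 hsv [ 19.   6. 255.] zmed 0.005 z90 0.046 rect mm [501.  90.] [52. 52.] 2.2
[392. 218.] 3051 hsv [ 21.   2. 255.] zmed 0.004 z90 0.014 rect mm [ 464. -363.] [163. 166.] 88.9
[290. 197.] 160 hsv [ 24. 156. 254.] zmed 0.015 z90 0.043 rect mm [507. -88.] [37. 34.] 0.6
[257. 220.] 283 hsv [ 28.  84. 255.] zmed 0.009 z90 0.013 rect mm [447.  -5.] [80. 25.] 8.5
[186. 226.] 300 hsv [ 28.   93.5 255. ] zmed 0.010 z90 0.014 rect mm [427. 181.] [82. 25.] 10.1
[324. 225.] 167 hsv [ 23. 154. 254.] zmed 0.015 z90 0.042 rect mm [ 437. -177.] [34. 37.] 45.8
[113. 287.] 1632 hsv [ 29.   55.5 255. ] zmed 0.003 z90 0.012 rect mm [267. 356.] [ 86. 119.] 31.9
```

```bash
python3 - <<'E'
from h import *
p=np.load('top.npz')['p'][90:320,75:435]
save('crop',cv2.resize(p,None,fx=2.2,fy=2.2,interpolation=cv2.INTER_CUBIC))
E
```

```text
(no output)
```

View pics/crop.png

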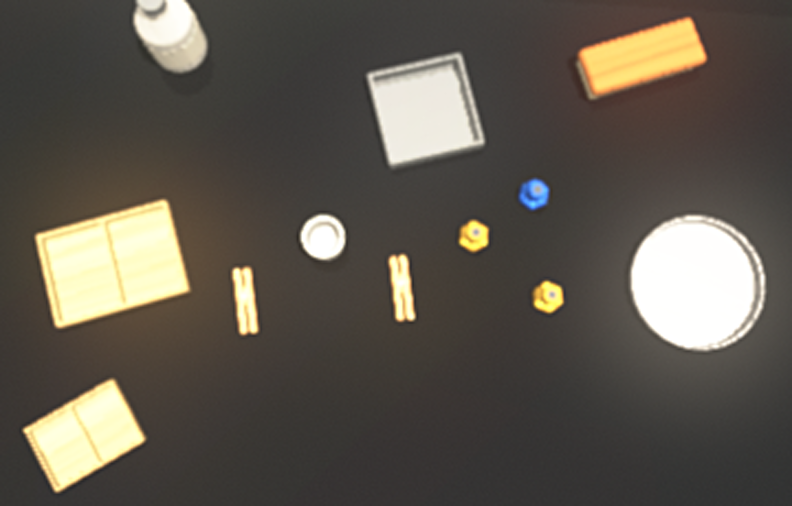

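Sizes match the descriptions: the tray is 112x156 mm, and the smaller 80x113 mm one is the decoy. The blue object is excluded. First I go above the left peg and look from close by.

```bash
cat >> h.py <<'E'
def plan(x,y,z,yawdeg):
    o=robot.get_obs(); Rt=R.from_euler('xyz',o['ee_rot']).as_matrix()
    s=Rt.T@(np.array([x,y,z])-o['tool_pos'])*100
    t=-(np.radians(yawdeg)-o['ee_rot'][2]); t=(t+np.pi)%(2*np.pi)-np.pi
    print('shift cm',np.round(s,2),'turn',round(t,3),'| now',np.round(o['tool_pos'],4),np.round(np.degrees(o['ee_rot']),1),'w',round(float(o['width']),4),'t',round(float(o['time']),1),'q6',round(o['joint_positions'][5],2))
def look(name,lo=(85,0),thr=110,amin=120,sv=True):
    o=robot.get_obs(); p,d=snapshot('wrist'); cm=cam('wrist',o); X=cloud(cm,d)
    if sv: save(name,p)
    np.savez(name,p=p,d=d,X=X)
    hsv=cv2.cvtColor(p,cv2.COLOR_RGB2HSV)
    m=(p.max(2)>thr).astype(np.uint8)
    n,l,s,c=cv2.connectedComponentsWithStats(m)
    for i in range(1,n):
        if s[i,4]<amin: continue
        k=max(cv2.findContours((l==i).astype(np.uint8),0,2)[0],key=cv2.contourArea)
        z=X[l==i][:,2]; zt=np.percentile(z,90)
        r=cv2.minAreaRect((toplane(cm,k[:,0].astype(float),zt)[:,:2]*1000).astype(np.float32))
        print(np.round(c[i]),s[i,4],'hsv',np.median(hsv[l==i],0),'z90 %.3f'%zt,'rect',np.round(r[0],1),np.round(r[1],1),round(r[2],1))
E
python3 -c "
from h import *
plan(.427,.181,.15,190)"
```

```text
shift cm [-36.1  -25.83   5.49] turn -0.452 | now [0.1507 0.5285 0.2044] [-179.9   -0.   164.1] w 0.0938 t 0.1 q6 -0.1
```

Request:
{"name": "servo_tool", "arguments": {
  "series": "-1 -36.1 -25.8 5.5 -0.45;-1 -36.1 -25.8 5.5 -0.45;-1 -36.1 -25.8 5.5 -0.45;-1 -36.1 -25.8 5.5 -0.45;-1 -36.1 -25.8 5.5 -0.45;-1 -36.1 -25.8 5.5 -0.45;-1 -36.1 -25.8 5.5 -0.45;-1 -36.1 -25.8 5.5 -0.45;-1 -36.1 -25.8 5.5 -0.45;-1 -36.1 -25.8 5.5 -0.45;-1 -36.1 -25.8 5.5 -0.45;-1 -36.1 -25.8 5.5 -0.45;-1 -36.1 -25.8 5.5 -0.45;-1 -36.1 -25.8 5.5 -0.45;-1 -36.1 -25.8 5.5 -0.45;-1 -36.1 -25.8 5.5 -0.45"
}}

```text
time: 1.43
tool_pos: [0.4265, 0.1832, 0.1507]
ee_rot: [3.141, 0.0, -2.967]
wrist_force: [0.7, 0.6, 0.4]
width: 0.0939
```

```bash
python3 -c "
from h import *
plan(.427,.181,.15,190)
look('w1')"
```

```text
shift cm [-0.01 -0.22  0.07] turn 0.0 | now [0.4265 0.1832 0.1507] [ 180.    0. -170.] w 0.0939 t 1.4 q6 -1.46
[437.  66.] 8580 hsv [ 23.  85. 251.] z90 0.013 rect [267.3 353.5] [ 81.  117.5] 32.0
[ 99. 169.] 1223 hsv [ 20.  98. 255.] z90 0.013 rect [445.5  -2.9] [76.3 23.7] 8.6
[253. 179.] 824 hsv [ 16. 116. 222.] z90 0.013 rect [425.1 179.8] [76.1 18.1] 10.4
[375. 231.] 10684 hsv [ 18. 104. 176.] z90 0.208 rect [400.2 236.8] [62.5 62.2] 17.6
[ 23. 211.] 953 hsv [ 19. 158. 129.] z90 0.042 rect [499.4 -73.2] [28.6 62.9] 27.9
[153. 251.] 2604 hsv [ 20.  18. 127.] z90 0.230 rect [411.3 135.6] [15.9 51.5] 70.7
[ 16. 275.] 636 hsv [ 20.  19. 122.] z90 0.262 rect [402.9 107.5] [ 5.4 17.5] 43.8
[494. 276.] 721 hsv [ 19.  19. 147.] z90 0.263 rect [378.9 243.5] [18.6  5.5] 66.5
[ 89. 311.] 609 hsv [ 19. 148. 115.] z90 0.269 rect [406.  133.2] [ 6.8 18.6] 82.4
[376. 346.] 4787 hsv [ 19. 147. 116.] z90 0.277 rect [391.9 205.7] [25.3 70.3] 9.9
[134. 325.] 1873 hsv [ 20.  10. 120.] z90 0.266 rect [409.5 143.5] [20.1 30.6] 52.2
```

View pics/w1.png

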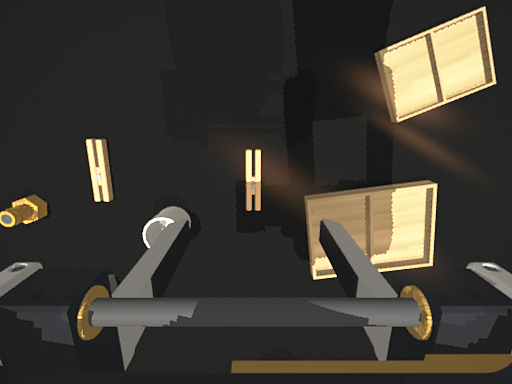

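The left peg is at (253,179) in the wrist view, between the fingers: (425,180) mm, yaw 10.4°. The other peg reads (446,-3). Both agree with the top view to within about 2 mm, so I pick this one.

Request:
{"name": "servo_tool", "arguments": {
  "series": "0 0.2 -0.3 4 -0.005;0 0.2 -0.3 8 -0.005;0 0.2 -0.3 12 -0.005;0 0.2 -0.3 14.6 -0.005;0 0.2 -0.3 14.6 -0.005;0 0.2 -0.3 14.6 -0.005;1 0.2 -0.3 14.6 -0.005;1 0.2 -0.3 14.6 -0.005;1 0.2 -0.3 14.6 -0.005;1 0.2 -0.3 14.6 -0.005;1 0.2 -0.3 14.6 -0.005;1 0.2 -0.3 14.6 -0.005;1 0.2 -0.3 14.6 -0.005;1 0.2 -0.3 14.6 -0.005;1 0.2 -0.3 10 -0.005;1 0.2 -0.3 6 -0.005;1 0.2 -0.3 6 -0.005;1 0.2 -0.3 6 -0.005"
}}

```text
time: 2.98
tool_pos: [0.4283, 0.1791, 0.094]
ee_rot: [3.141, 0.008, -2.964]
wrist_force: [0.2, 0.2, -0.7]
width: 0.0176
```

```bash
python3 - <<'E'
from h import *
a=np.radians(17.6)
# tray from w1 rim pixels + top: bays
f=np.load('w1.npz');p,X=f['p'],f['X']
hsv=cv2.cvtColor(p,cv2.COLOR_RGB2HSV)
m=(X[...,2]<.022)&(X[...,2]>.002)&(hsv[...,1]>50)&(p.max(2)>70)&(X[...,1]>.24)&(X[...,0]>.36)
for zmin in(.002,.014):
    k=m&(X[...,2]>zmin); print(zmin,k.sum(),cv2.minAreaRect((X[k][:,:2]*1000).astype(np.float32)))
f=np.load('top.npz');p,X=f['p'],cloud(cam('top'),f['d'])
for zmin in(.003,.012):
    k=(X[...,2]>zmin)&(X[...,2]<.025)&(abs(X[...,0]-.467)<.1)&(abs(X[...,1]-.339)<.12)&(p.max(2)>110);print(k.sum(),cv2.minAreaRect((X[k][:,:2]*1000).astype(np.float32)))
c=np.array([.467,.339]);u=np.array([-np.sin(a),np.cos(a)])
for s in(.038,-.038):
    b=c+s*u; print(b); plan(*b,.12,197.6)
E
```

```text
0.002 8806 ((466.20501708984375, 340.5284729003906), (113.37228393554688, 156.89129638671875), 17.656930923461914)
0.014 1890 ((466.2254943847656, 340.521484375), (113.31869506835938, 156.90048217773438), 17.621992111206055)
2019 ((468.2785949707031, 342.94061279296875), (119.509765625, 165.812744140625), 17.477962493896484)
480 ((466.0632629394531, 340.1322937011719), (113.21327209472656, 159.6000518798828), 17.493165969848633)
[0.45550994 0.37522125]
shift cm [-6.15 18.82 -2.54] turn -0.13 | now [0.4283 0.1791 0.094 ] [ 180.     0.4 -169.9] w 0.0176 t 3.0 q6 -1.47
[0.47849006 0.30277875]
shift cm [-7.14 11.29 -2.54] turn -0.13 | now [0.4283 0.1791 0.094 ] [ 180.     0.4 -169.9] w 0.0176 t 3.0 q6 -1.47
```

Grip confirmed at 17.6 mm, and the tray fit of 113x157 mm at 17.6° is right. This peg goes to the far bay, with a stop at hover to check.

Request:
{"name": "servo_tool", "arguments": {
  "series": "1 -6.1 19 -2.5 -0.13;1 -6.1 19 -2.5 -0.13;1 -6.1 19 -2.5 -0.13;1 -6.1 19 -2.5 -0.13;1 -6.1 19 -2.5 -0.13;1 -6.1 19 -2.5 -0.13;1 -6.1 19 -2.5 -0.13;1 -6.1 19 -2.5 -0.13;1 -6.1 19 -2.5 -0.13"
}}

```text
time: 3.73
tool_pos: [0.4518, 0.3747, 0.1141]
ee_rot: [-3.14, -0.002, -2.836]
wrist_force: [0.3, 0.7, -0.9]
width: 0.0178
```

```bash
python3 - <<'E'
from h import *
plan(.4547,.3767,.009,197.6)
look('w2',amin=600)
E
```

```text
shift cm [-0.37  0.12 10.51] turn -0.001 | now [0.4518 0.3747 0.1141] [-1.799e+02 -1.000e-01 -1.625e+02] w 0.0178 t 3.7 q6 -1.28
[296.  23.] 5617 hsv [ 18. 104. 156.] z90 0.013 rect [279.3 364.5] [ 51.4 111.5] 31.8
[227. 208.] 18611 hsv [ 20.  68. 228.] z90 0.178 rect [439.5 355.1] [104.6  69.3] 17.6
[468. 318.] 6942 hsv [ 20.  18. 129.] z90 0.230 rect [412.6 417.3] [46.8 37.7] 32.4
[ 28. 325.] 4416 hsv [ 20.  18. 128.] z90 0.230 rect [449.5 302.8] [37.8 19.9] 17.6
[ 97. 316.] 1374 hsv [ 18.   8. 132.] z90 0.230 rect [441.4 323. ] [ 6.5 21.4] 17.6
[231. 363.] 4709 hsv [ 19. 145. 128.] z90 0.241 rect [430.8 360.2] [14.  75.6] 17.6
```

View pics/w2.png

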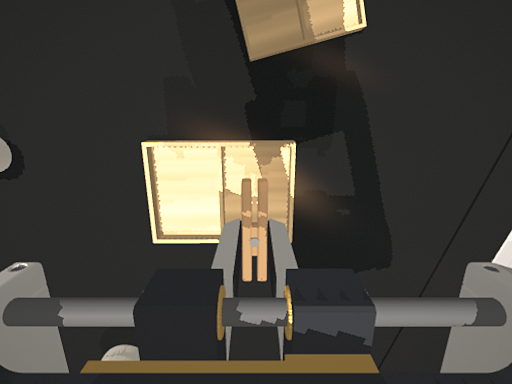

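The peg is held straight at (255,230), over the right-hand bay. I lower and release it.

Request:
{"name": "servo_tool", "arguments": {
  "series": "1 -0.3 0.1 4 0;1 -0.3 0.1 8 0;1 -0.3 0.1 10 0;1 -0.3 0.1 10.5 0;1 -0.3 0.1 10.5 0;1 -0.3 0.1 10.5 0;0.35 -0.3 0.1 10.5 0;0.35 -0.3 0.1 10.5 0;0.35 -0.3 0.1 10.5 0;0.35 -0.3 0.1 10.5 0;0.35 -0.3 0.1 7 0;0.35 -0.3 0.1 3 0;0.35 -0.3 0.1 -3 0;0 -0.3 0.1 -3 0;0 -0.3 0.1 -3 0"
}}

```text
time: 5.03
tool_pos: [0.4579, 0.3804, 0.1533]
ee_rot: [3.138, 0.013, -2.834]
wrist_force: [0.3, -0.1, 0.6]
width: 0.0405
```

```bash
python3 - <<'E'
from h import *
plan(.446,-.003,.12,188.6)
E
```

```text
shift cm [ 12.77 -36.19   3.02] turn 0.157 | now [0.4579 0.3804 0.1533] [ 179.8    0.7 -162.4] w 0.0405 t 5.0 q6 -1.28
```

Request:
{"name": "servo_tool", "arguments": {
  "series": "0 12.7 -36.2 3 0.157;0 12.7 -36.2 3 0.157;0 12.7 -36.2 3 0.157;0 12.7 -36.2 3 0.157;0 12.7 -36.2 3 0.157;0 12.7 -36.2 3 0.157;0 12.7 -36.2 3 0.157;0 12.7 -36.2 3 0.157;0 12.7 -36.2 3 0.157;0 12.7 -36.2 3 0.157;0 12.7 -36.2 3 0.157;0 12.7 -36.2 3 0.157;0 12.7 -36.2 3 0.157;0 12.7 -36.2 3 0.157"
}}

```text
time: 6.2
tool_pos: [0.4434, -0.0036, 0.1153]
ee_rot: [3.141, -0.0, -2.989]
wrist_force: [1.1, 0.5, 0.2]
width: 0.047
```

```bash
python3 - <<'E'
from h import *
look('w3',amin=300)
plan(.446,-.003,.004,188.6)
E
```

```text
[ 86. 163.] 1296 hsv [ 25.  124.  250.5] z90 0.043 rect [ 433.8 -167.9] [29.4 50.4] 36.3
[265. 180.] 2800 hsv [ 18.  67. 148.] z90 0.012 rect [434.4  13.4] [87.7 73.3] 17.3
[475. 302.] 10236 hsv [ 21.  13. 219.] z90 0.235 rect [403.9  41.5] [51.4 29.8] 23.7
[169. 237.] 981 hsv [ 28. 117. 255.] z90 0.042 rect [498.6 -84.1] [31.5 47.5] 82.1
[268. 316.] 17277 hsv [ 19.  11. 220.] z90 0.241 rect [405.1  -2. ] [43.  77.9] 8.7
[101. 268.] 878 hsv [109. 175. 235.] z90 0.042 rect [ 547.2 -156.1] [27.2 59.1] 45.8
[ 59. 322.] 9601 hsv [ 22.  14. 178.] z90 0.237 rect [425.3 -54.3] [40.5 36.9] 84.0
shift cm [-0.26  0.02 11.14] turn 0.003 | now [ 0.4434 -0.0037  0.1154] [ 180.     0.  -171.2] w 0.0468 t 6.2 q6 -1.86
```

View pics/w3.png

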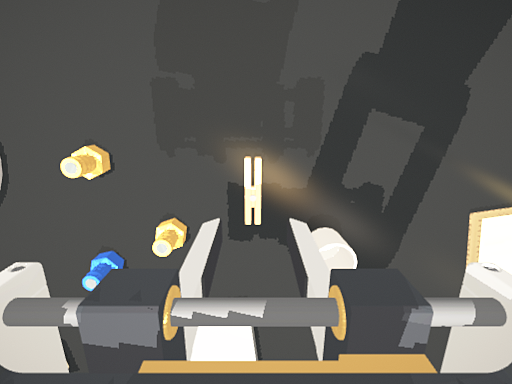

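The peg at (253,190) sits between the fingers. The blue look-alike at (103,268) and the brass adaptors at (170,237) and (86,163) are clear of them. I pick it up.

Request:
{"name": "servo_tool", "arguments": {
  "series": "0 -0.2 0 4 0;0 -0.2 0 8 0;0 -0.2 0 11.1 0;0 -0.2 0 11.1 0;0 -0.2 0 11.1 0;1 -0.2 0 11.1 0;1 -0.2 0 11.1 0;1 -0.2 0 11.1 0;1 -0.2 0 11.1 0;1 -0.2 0 11.1 0;1 -0.2 0 11.1 0;1 -0.2 0 11.1 0;1 -0.2 0 7 0;1 -0.2 0 3 0;1 -0.2 0 0 0;1 -0.2 0 0 0;1 -0.2 0 0 0"
}}

```text
time: 7.67
tool_pos: [0.4468, -0.0053, 0.1177]
ee_rot: [-3.14, 0.005, -2.992]
wrist_force: [-0.5, -0.4, -0.9]
width: 0.0174
```

```bash
python3 - <<'E'
from h import *
plan(.4777,.3042,.12,197.6)
E
```

```text
shift cm [-7.68 30.14 -0.24] turn -0.157 | now [ 0.4468 -0.0053  0.1177] [-179.9    0.3 -171.4] w 0.0174 t 7.7 q6 -1.86
```

Request:
{"name": "servo_tool", "arguments": {
  "series": "1 -7.7 30.1 -0.3 -0.157;1 -7.7 30.1 -0.3 -0.157;1 -7.7 30.1 -0.3 -0.157;1 -7.7 30.1 -0.3 -0.157;1 -7.7 30.1 -0.3 -0.157;1 -7.7 30.1 -0.3 -0.157;1 -7.7 30.1 -0.3 -0.157;1 -7.7 30.1 -0.3 -0.157;1 -7.7 30.1 -0.3 -0.157;1 -7.7 30.1 -0.3 -0.157;1 -7.7 30.1 -0.3 -0.157;1 -7.7 30.1 -0.3 -0.157"
}}

```text
time: 8.67
tool_pos: [0.476, 0.3025, 0.1175]
ee_rot: [-3.141, -0.002, -2.836]
wrist_force: [0.2, -0.2, 0.3]
width: 0.0176
```

```bash
python3 - <<'E'
from h import *
plan(.4777,.3042,.009,197.6)
E
```

```text
shift cm [-0.24  0.11 10.85] turn -0.002 | now [0.476  0.3025 0.1175] [-1.800e+02 -1.000e-01 -1.625e+02] w 0.0176 t 8.7 q6 -1.41
```

Request:
{"name": "servo_tool", "arguments": {
  "series": "1 -0.2 0.1 4 0;1 -0.2 0.1 8 0;1 -0.2 0.1 10 0;1 -0.2 0.1 10.8 0;1 -0.2 0.1 10.8 0;1 -0.2 0.1 10.8 0;0.35 -0.2 0.1 10.8 0;0.35 -0.2 0.1 10.8 0;0.35 -0.2 0.1 10.8 0;0.35 -0.2 0.1 10.8 0;0.35 -0.2 0.1 7 0;0.35 -0.2 0.1 3 0;0.35 -0.2 0.1 -3 0;0 -0.2 0.1 -3 0;-1 -0.2 0.1 -3 0"
}}

```text
time: 9.92
tool_pos: [0.4812, 0.3074, 0.1559]
ee_rot: [3.139, 0.013, -2.834]
wrist_force: [0.7, 0.0, 0.7]
width: 0.0404
```

```bash
python3 - <<'E'
from h import *
# cap rim centre from top view (z=.046) and check w1 not reliable; hover over cap, jaw radial-ish
plan(.501,.090,.14,188)
f=np.load('top.npz');p,X=f['p'],cloud(cam('top'),f['d'])
for n,c,lo in(('cap',(.501,.09),.036),('adA',(.507,-.088),.03),('adB',(.437,-.177),.03)):
    k=(X[...,2]>lo)&(X[...,2]<.06)&(np.hypot(X[...,0]-c[0],X[...,1]-c[1])<.04)
    print(n,k.sum(),X[k].mean(0),cv2.minEnclosingCircle((X[k][:,:2]*1000).astype(np.float32)))
E
```

```text
shift cm [  4.71 -21.33   1.48] turn 0.168 | now [0.4812 0.3074 0.1559] [ 179.9    0.8 -162.4] w 0.0404 t 9.9 q6 -1.41
cap 82 [0.50170558 0.08921675 0.04469321] ((500.22357177734375, 87.90260314941406), 23.68007469177246)
adA 50 [ 0.5105392  -0.09135308  0.0408394 ] ((510.7646789550781, -91.6562728881836), 9.892264366149902)
adB 52 [ 0.43906975 -0.18141179  0.04056052] ((439.158447265625, -181.5092010498047), 10.10944652557373)
```

Request:
{"name": "servo_tool", "arguments": {
  "series": "-1 4.7 -21.3 1.5 0.168;-1 4.7 -21.3 1.5 0.168;-1 4.7 -21.3 1.5 0.168;-1 4.7 -21.3 1.5 0.168;-1 4.7 -21.3 1.5 0.168;-1 4.7 -21.3 1.5 0.168;-1 4.7 -21.3 1.5 0.168;-1 4.7 -21.3 1.5 0.168;-1 4.7 -21.3 1.5 0.168;-1 4.7 -21.3 1.5 0.168"
}}

```text
time: 10.75
tool_pos: [0.4974, 0.0901, 0.1332]
ee_rot: [3.141, -0.0, -3.0]
wrist_force: [-1.2, 0.5, 0.7]
width: 0.0937
```

```bash
python3 - <<'E'
from h import *
look('w4',amin=4000)
X=np.load('w4.npz')['X']
k=(X[...,2]>.036)&(X[...,2]<.055)&(np.hypot(X[...,0]-.5,X[...,1]-.089)<.035)
print(k.sum(),cv2.minEnclosingCircle((X[k][:,:2]*1000).astype(np.float32)))
k=(X[...,2]>.01)&(X[...,2]<.055)&(np.hypot(X[...,0]-.668,X[...,1]+.029)<.1)
print(k.sum(),cv2.minAreaRect((X[k][:,:2]*1000).astype(np.float32)))
plan(.501,.0885,.012,188)
E
```

```text
[455. 189.] 11037 hsv [ 28.  53. 255.] z90 0.018 rect [466.  317.2] [127.8 131.7] 17.6
[138. 319.] 4119 hsv [ 19.  10. 146.] z90 0.249 rect [482.8  57.5] [44.2 28.6] 88.8
[387. 347.] 7026 hsv [ 19. 143. 143.] z90 0.259 rect [463.7 113.8] [25.5 70.7] 8.0
579 ((500.5336608886719, 88.72518157958984), 23.839218139648438)
1405 ((667.5115966796875, -28.808815002441406), (119.74380493164062, 118.96527099609375), 15.20695686340332)
shift cm [-0.33 -0.22 12.14] turn 0.002 | now [0.4975 0.0901 0.1334] [ 180.    -0.  -171.9] w 0.0936 t 10.8 q6 -1.65
```

View pics/w4.png

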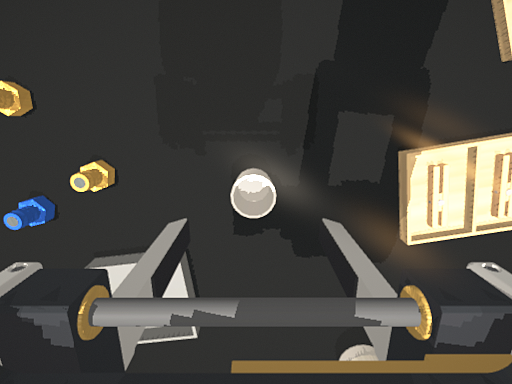

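Both pegs lie flat, one in each bay at (437,193) and (505,183). The cap at (253,193) is centred between the fingers, at (500.5,88.7). I pick it up.

Request:
{"name": "servo_tool", "arguments": {
  "series": "-1 -0.3 -0.2 4 0;-1 -0.3 -0.2 8 0;-1 -0.3 -0.2 12 0;-1 -0.3 -0.2 12.1 0;-1 -0.3 -0.2 12.1 0;1 -0.3 -0.2 12.1 0;1 -0.3 -0.2 12.1 0;1 -0.3 -0.2 12.1 0;1 -0.3 -0.2 12.1 0;1 -0.3 -0.2 12.1 0;1 -0.3 -0.2 12.1 0;1 -0.3 -0.2 12.1 0;1 -0.3 -0.2 12.1 0;1 -0.3 -0.2 12.1 0;1 -0.3 -0.2 9 0;1 -0.3 -0.2 5 0;1 -0.3 -0.2 2 0;1 -0.3 -0.2 2 0;1 -0.3 -0.2 2 0"
}}

```text
time: 12.38
tool_pos: [0.5023, 0.0869, 0.1157]
ee_rot: [-3.141, 0.005, -3.002]
wrist_force: [-0.6, 0.8, -1.3]
width: 0.0463
```

```bash
python3 - <<'E'
from h import *
plan(.6675,-.0288,.12,195.2)
E
```

```text
shift cm [-14.75 -13.75  -0.35] turn -0.126 | now [0.5023 0.0869 0.1157] [-180.     0.3 -172. ] w 0.0463 t 12.4 q6 -1.65
```

Request:
{"name": "servo_tool", "arguments": {
  "series": "1 -14.8 -13.8 -0.5 -0.126;1 -14.8 -13.8 -0.5 -0.126;1 -14.8 -13.8 -0.5 -0.126;1 -14.8 -13.8 -0.5 -0.126;1 -14.8 -13.8 -0.5 -0.126;1 -14.8 -13.8 -0.5 -0.126;1 -14.8 -13.8 -0.5 -0.126;1 -14.8 -13.8 -0.5 -0.126;1 -14.8 -13.8 -0.5 -0.126;1 -14.8 -13.8 -0.5 -0.126"
}}

```text
time: 13.22
tool_pos: [0.6655, -0.0281, 0.1186]
ee_rot: [3.141, -0.0, -2.875]
wrist_force: [-0.4, -0.4, -0.2]
width: 0.0466
```

```bash
python3 - <<'E'
from h import *
plan(.6675,-.0288,.0165,195.2)
E
```

```text
shift cm [-0.18 -0.13 10.21] turn 0.001 | now [ 0.6655 -0.0281  0.1186] [ 180.    -0.  -164.7] w 0.0466 t 13.2 q6 -1.96
```

Request:
{"name": "servo_tool", "arguments": {
  "series": "1 -0.2 -0.1 4 0;1 -0.2 -0.1 8 0;1 -0.2 -0.1 9.6 0;1 -0.2 -0.1 10.2 0;1 -0.2 -0.1 10.2 0;1 -0.2 -0.1 10.2 0;-0.36 -0.2 -0.1 10.2 0;-0.36 -0.2 -0.1 10.2 0;-0.36 -0.2 -0.1 10.2 0;-0.36 -0.2 -0.1 10.2 0;-0.36 -0.2 -0.1 10.2 0;-0.36 -0.2 -0.1 7 0;-0.36 -0.2 -0.1 3 0;-0.36 -0.2 -0.1 -1 0;-0.36 -0.2 -0.1 -3 0;-0.36 -0.2 -0.1 -3 0"
}}

```text
time: 14.55
tool_pos: [0.6723, -0.0302, 0.1569]
ee_rot: [-3.136, 0.013, -2.876]
wrist_force: [-1.1, 1.0, 0.7]
width: 0.0643
```

```bash
python3 - <<'E'
from h import *
plan(.5107,-.0915,.13,150)
E
```

```text
shift cm [17.24 -1.67  2.48] turn 0.789 | now [ 0.6723 -0.0302  0.1569] [-179.7    0.7 -164.8] w 0.0643 t 14.6 q6 -1.97
```

Request:
{"name": "servo_tool", "arguments": {
  "series": "0 17 -1.7 2.5 0.789;0 17 -1.7 2.5 0.789;0 17 -1.7 2.5 0.789;0 17 -1.7 2.5 0.789;0 17 -1.7 2.5 0.789;0 17 -1.7 2.5 0.789;0 17 -1.7 2.5 0.789;0 17 -1.7 2.5 0.789;0 17 -1.7 2.5 0.789;0 17 -1.7 2.5 0.789"
}}

```text
time: 15.38
tool_pos: [0.5089, -0.0905, 0.1227]
ee_rot: [-3.141, -0.001, 2.619]
wrist_force: [0.4, -0.7, 0.1]
width: 0.0472
```

```bash
cat >> h.py <<'E'
def circ(name,c,lo,hi,r):
    X=np.load(name+'.npz')['X']; k=(X[...,2]>lo)&(X[...,2]<hi)&(np.hypot(X[...,0]-c[0],X[...,1]-c[1])<r)
    print(k.sum(),X[k].mean(0) if k.any() else '',cv2.minEnclosingCircle((X[k][:,:2]*1000).astype(np.float32)) if k.any() else '')
E
python3 - <<'E'
from h import *
look('w5',amin=9000)
for a in((.5107,-.0915),(.439,-.1815)): circ('w5',a,.034,.05,.03)
circ('w5',(.464,-.363),.012,.03,.1)
plan(.5107,-.0915,.0195,150)
E
```

```text
[ 44. 276.] 12247 hsv [ 18.   2. 254.] z90 0.236 rect [ 455.4 -127.8] [29.9 61.1] 45.3
318 [ 0.51094494 -0.09096964  0.04166248] ((511.88275146484375, -91.29185485839844), 10.126378059387207)
359 [ 0.44026681 -0.1801903   0.04140414] ((440.14599609375, -181.43988037109375), 10.229835510253906)
776 [ 0.44393667 -0.29710791  0.01784478] ((449.9821472167969, -328.94512939453125), 68.4483642578125)
shift cm [-0.2  -0.   10.34] turn 0.001 | now [ 0.5091 -0.0905  0.1229] [-1.8e+02 -1.0e-01  1.5e+02] w 0.0471 t 15.4 q6 -1.33
```

View pics/w5.png

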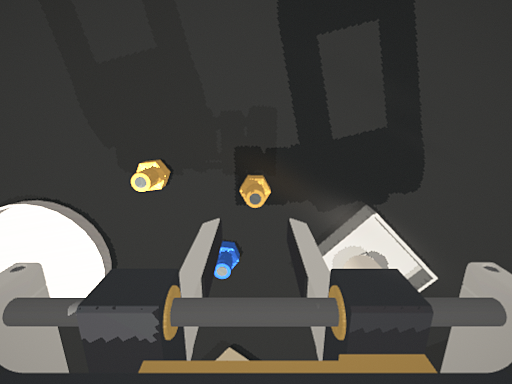

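The brass adaptor at (255,192) is between the fingers. The blue look-alike at (227,260) is about 9 cm beyond, off the jaw plane. The cap is standing in the caddy at (360,262). I pick up the adaptor.

Request:
{"name": "servo_tool", "arguments": {
  "series": "0 -0.25 0 4 0;0 -0.25 0 8 0;0 -0.25 0 10.2 0;0 -0.25 0 10.2 0;0 -0.25 0 10.2 0;1 -0.25 0 10.2 0;1 -0.25 0 10.2 0;1 -0.25 0 10.2 0;1 -0.25 0 10.2 0;1 -0.25 0 10.2 0;1 -0.25 0 10.2 0;1 -0.25 0 10.2 0;1 -0.25 0 7 0;1 -0.25 0 3 0;1 -0.25 0 0 0;1 -0.25 0 0 0;1 -0.25 0 0 0"
}}

```text
time: 16.85
tool_pos: [0.5125, -0.0923, 0.1254]
ee_rot: [3.141, 0.004, 2.618]
wrist_force: [-0.2, 0.6, -2.3]
width: 0.0184
```

```bash
python3 - <<'E'
from h import *
f=np.load('top.npz');X=cloud(cam('top'),f['d'])
k=(X[...,2]>.012)&(X[...,2]<.03)&(np.hypot(X[...,0]-.464,X[...,1]+.363)<.1)
print(cv2.minEnclosingCircle((X[k][:,:2]*1000).astype(np.float32)))
d=np.array([-np.cos(np.radians(30)),.5])
for s in(-.03,.03): print(np.array([.464,-.363])+s*d); plan(*(np.array([.464,-.363])+s*d),.13,150)
E
```

```text
((462.5320739746094, -362.4473876953125), 79.6584243774414)
[ 0.48998076 -0.378     ]
shift cm [-12.35 -25.87  -0.44] turn -0.0 | now [ 0.5125 -0.0923  0.1254] [179.9   0.2 150. ] w 0.0184 t 16.9 q6 -1.33
[ 0.43801924 -0.348     ]
shift cm [ -6.35 -25.87  -0.46] turn -0.0 | now [ 0.5125 -0.0923  0.1254] [179.9   0.2 150. ] w 0.0184 t 16.9 q6 -1.33
```

Request:
{"name": "servo_tool", "arguments": {
  "series": "1 -12.3 -25.8 -0.5 0;1 -12.3 -25.8 -0.5 0;1 -12.3 -25.8 -0.5 0;1 -12.3 -25.8 -0.5 0;1 -12.3 -25.8 -0.5 0;1 -12.3 -25.8 -0.5 0;1 -12.3 -25.8 -0.5 0;1 -12.3 -25.8 -0.5 0;1 -12.3 -25.8 -0.5 0;1 -12.3 -25.8 -0.5 0;1 -12.3 -25.8 -0.5 0;1 -12.3 -25.8 -0.5 0"
}}

```text
time: 17.85
tool_pos: [0.4889, -0.3751, 0.1278]
ee_rot: [3.141, -0.001, 2.62]
wrist_force: [-0.8, -0.4, -1.1]
width: 0.0183
```

```bash
python3 - <<'E'
from h import *
look('w6',amin=9000)
circ('w6',(.4625,-.3625),.013,.03,.09)
plan(.4885,-.3775,.0245,150)
E
```

```text
[253. 173.] 19404 hsv [ 18.  17. 181.] z90 0.171 rect [ 471.9 -367. ] [ 76.  150.1] 60.1
[385. 337.] 11901 hsv [ 19. 138. 124.] z90 0.253 rect [ 467.2 -351.2] [110.   31.9] 61.5
1868 [ 0.45213791 -0.35721456  0.01857173] ((463.1246643066406, -362.5875244140625), 79.89000701904297)
shift cm [-0.07 -0.23 10.37] turn 0.002 | now [ 0.4891 -0.3753  0.1282] [180.   -0.  150.1] w 0.0184 t 17.9 q6 -1.8
```

View pics/w6.png

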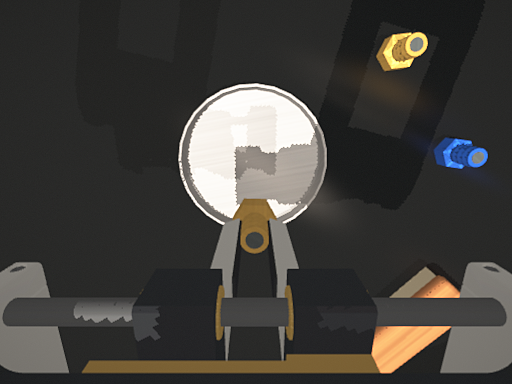

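The adaptor hangs upright in the jaws at (255,235), over the near-brush side of the dish. The dish fit (463,-362.6) agrees with the top view. I lower and release.

Request:
{"name": "servo_tool", "arguments": {
  "series": "1 0 -0.2 4 0;1 0 -0.2 8 0;1 0 -0.2 9.6 0;1 0 -0.2 10.3 0;1 0 -0.2 10.3 0;1 0 -0.2 10.3 0;0 0 -0.2 10.3 0;0 0 -0.2 10.3 0;0 0 -0.2 10.3 0;0 0 -0.2 10.3 0;0 0 -0.2 10.3 0;0 0 -0.2 7 0;0 0 -0.2 3 0;0 0 -0.2 0 0;0 0 -0.2 0 0"
}}

```text
time: 19.15
tool_pos: [0.491, -0.3816, 0.1376]
ee_rot: [-3.138, 0.015, 2.618]
wrist_force: [1.0, -0.4, 1.2]
width: 0.0473
```

```bash
python3 - <<'E'
from h import *
plan(.440,-.1814,.125,150)
E
```

```text
shift cm [14.45 14.79  1.  ] turn -0.0 | now [ 0.491  -0.3816  0.1376] [-179.8    0.9  150. ] w 0.0473 t 19.1 q6 -1.8
```

Request:
{"name": "servo_tool", "arguments": {
  "series": "0 14.5 14.7 0.5 0;0 14.5 14.7 0.5 0;0 14.5 14.7 0.5 0;0 14.5 14.7 0.5 0;0 14.5 14.7 0.5 0;0 14.5 14.7 0.5 0;0 14.5 14.7 0.5 0;0 14.5 14.7 0.5 0;0 14.5 14.7 0.5 0;0 14.5 14.7 0.5 0"
}}

```text
time: 19.98
tool_pos: [0.4362, -0.1801, 0.1235]
ee_rot: [-3.141, 0.0, 2.616]
wrist_force: [0.0, -0.5, 0.2]
width: 0.0472
```

```bash
python3 - <<'E'
from h import *
look('w7',amin=9000)
circ('w7',(.440,-.1814),.034,.05,.03)
circ('w7',(.4885,-.3775),.036,.055,.03)
plan(.440,-.1814,.0205,150)
E
```

```text
[225. 297.] 20211 hsv [ 19.  10. 217.] z90 0.248 rect [ 404.8 -159.7] [91.1 44.2] 59.9
[465. 297.] 11568 hsv [ 20.  15. 215.] z90 0.239 rect [ 442.1 -114.4] [27.7 55. ] 87.7
316 [ 0.43925543 -0.18127533  0.04166286] ((439.8155212402344, -181.41183471679688), 10.118837356567383)
0  
shift cm [-0.41  0.08 10.29] turn -0.002 | now [ 0.4361 -0.18    0.1234] [-180.    -0.   149.9] w 0.047 t 20.0 q6 -1.56
```

View pics/w7.png

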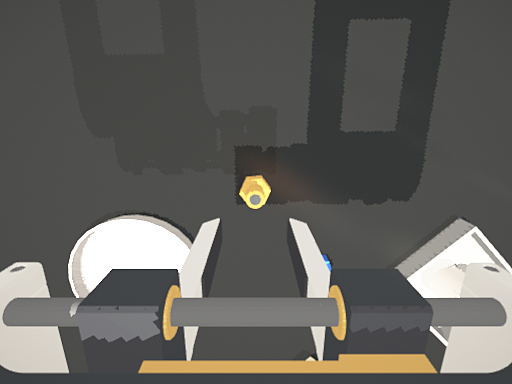

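The last brass adaptor at (255,192) is between the jaws. I grasp it.

Request:
{"name": "servo_tool", "arguments": {
  "series": "0 -0.35 0.1 4 0;0 -0.35 0.1 8 0;0 -0.35 0.1 10.2 0;0 -0.35 0.1 10.2 0;0 -0.35 0.1 10.2 0;1 -0.35 0.1 10.2 0;1 -0.35 0.1 10.2 0;1 -0.35 0.1 10.2 0;1 -0.35 0.1 10.2 0;1 -0.35 0.1 10.2 0;1 -0.35 0.1 10.2 0;1 -0.35 0.1 10.2 0;1 -0.35 0.1 7 0;1 -0.35 0.1 3 0;1 -0.35 0.1 0 0;1 -0.35 0.1 0 0;1 -0.35 0.1 0 0"
}}

```text
time: 21.45
tool_pos: [0.4403, -0.1801, 0.1252]
ee_rot: [3.141, 0.004, 2.618]
wrist_force: [0.1, 0.5, -1.6]
width: 0.0186
```

```bash
python3 - <<'E'
from h import *
plan(.437,-.3475,.13,150)
E
```

```text
shift cm [ -8.09 -14.66  -0.45] turn -0.0 | now [ 0.4403 -0.1801  0.1252] [180.    0.2 150. ] w 0.0186 t 21.4 q6 -1.55
```

Request:
{"name": "servo_tool", "arguments": {
  "series": "1 -8.1 -14.7 -0.5 0;1 -8.1 -14.7 -0.5 0;1 -8.1 -14.7 -0.5 0;1 -8.1 -14.7 -0.5 0;1 -8.1 -14.7 -0.5 0;1 -8.1 -14.7 -0.5 0;1 -8.1 -14.7 -0.5 0;1 -8.1 -14.7 -0.5 0;1 -8.1 -14.7 -0.5 0"
}}

```text
time: 22.2
tool_pos: [0.4359, -0.3457, 0.1278]
ee_rot: [3.141, -0.001, 2.62]
wrist_force: [-1.7, 0.4, -1.0]
width: 0.0186
```

```bash
python3 - <<'E'
from h import *
plan(.437,-.3475,.0245,150)
look('w8',amin=90000)
E
```

```text
shift cm [-0.21 -0.11 10.32] turn 0.002 | now [ 0.4359 -0.3457  0.1278] [ 1.800e+02 -1.000e-01  1.501e+02] w 0.0186 t 22.2 q6 -1.82
```

View pics/w8.png

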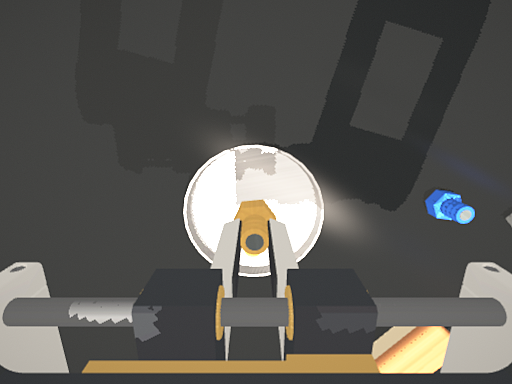

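```bash
python3 - <<'E'
from h import *
for n in('scene','top'):
    p,d=snapshot(n); X=cloud(cam(n),d); np.savez('c'+n,X=X); circ('c'+n,(.4885,-.3775),.035,.055,.025)
E
```

```text
25 [ 0.48704757 -0.37298788  0.04332424] ((486.6435852050781, -374.323974609375), 11.004667282104492)
29 [ 0.4882783  -0.37938068  0.0453619 ] ((488.55767822265625, -379.35064697265625), 8.108731269836426)
```

The first adaptor stands at (488,-377) with its top at about 45 mm, so it is upright. I lower the second.

Request:
{"name": "servo_tool", "arguments": {
  "series": "1 -0.1 -0.1 4 0;1 -0.1 -0.1 8 0;1 -0.1 -0.1 9.6 0;1 -0.1 -0.1 10.3 0;1 -0.1 -0.1 10.3 0;1 -0.1 -0.1 10.3 0;0.3 -0.1 -0.1 10.3 0;0.3 -0.1 -0.1 10.3 0;0.3 -0.1 -0.1 10.3 0;0.3 -0.1 -0.1 10.3 0;0.3 -0.1 -0.1 10.3 0;0.3 -0.1 -0.1 7 0;0.3 -0.1 -0.1 3 0;0.3 -0.1 -0.1 -3 0;0.3 -0.1 -0.1 -7 0;0.3 22 -0.1 -7 0;0.3 22 -0.1 -7 0;0.3 22 -0.1 -7 0;0.3 22 -0.1 -7 0;0.3 22 -0.1 -7 0"
}}

```text
time: 24.02
tool_pos: [0.2549, -0.2438, 0.1975]
ee_rot: [-3.141, 0.0, 2.618]
wrist_force: [-0.9, -0.6, 1.6]
width: 0.0332
```

```bash
python3 - <<'E'
from h import *
p,d=snapshot('top'); X=cloud(cam('top'),d); np.savez('ctop',X=X)
for c,r in(((.4885,-.3775),.025),((.437,-.3475),.025),((.6675,-.0288),.035)): circ('ctop',c,.036,.06,r)
save('end',cv2.resize(p[80:320,75:435],None,fx=2.2,fy=2.2,interpolation=cv2.INTER_CUBIC))
hsv=cv2.cvtColor(p,cv2.COLOR_RGB2HSV)
a=np.radians(17.6)
k=(X[...,2]>.011)&(X[...,2]<.03)
q=(X[...,:2]-[.4662,.3404])@np.array([[np.cos(a),-np.sin(a)],[np.sin(a),np.cos(a)]])
for s in(1,-1):
    m=k&(abs(q[...,0])<.046)&(abs(q[...,1]-s*.038)<.03); print('peg tray frame',m.sum(),q[m].mean(0),X[m][:,2].mean(),cv2.minAreaRect((q[m]*1000).astype(np.float32)))
E
```

```text
53 [ 0.48683196 -0.37584988  0.04470554] ((487.7982482910156, -376.5303955078125), 9.948716163635254)
52 [ 0.43569092 -0.34722049  0.04432918] ((435.4536437988281, -348.22296142578125), 9.838029861450195)
109 [ 0.66969037 -0.03143542  0.04638298] ((667.7557373046875, -31.41407012939453), 24.026126861572266)
peg tray frame 210 [0.00099882 0.03718513] 0.01560266673345702 ((1.1320571899414062, 37.76270294189453), (21.445659637451172, 75.06716918945312), 89.70740509033203)
peg tray frame 175 [ 0.0015612  -0.04011378] 0.015632859148478128 ((0.9016914367675781, -40.21343994140625), (18.86794090270996, 75.46583557128906), 89.85541534423828)
```

View pics/end.png

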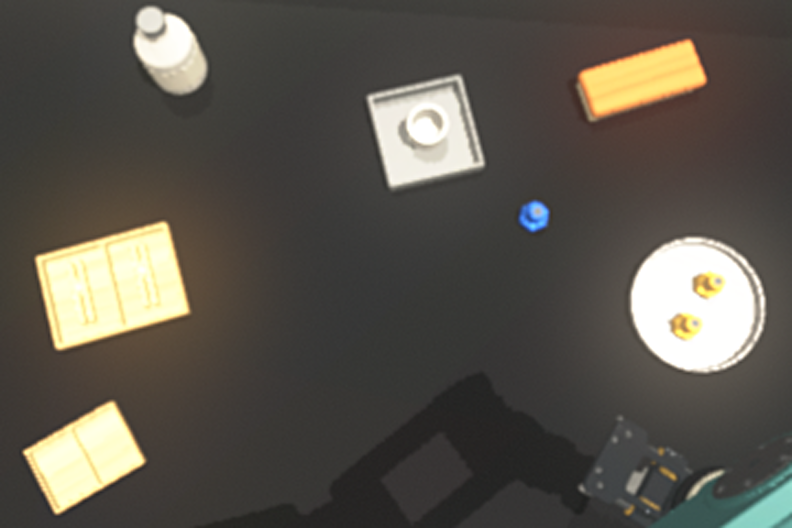

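The final view shows one peg in each bay at (83,290) and (147,272), and the cap open side up in the caddy at (427,125). Both adaptors stand in the dish at (709,285) and (686,325). The blue look-alike, bottle and brush are where they were.

```bash
python3 -c "
from h import *
robot.close_job(); print(robot.get_obs()['time'])"
```

```text
the job is handed in; nothing more can be done
the job is handed in; nothing more can be done
```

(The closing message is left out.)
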